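# Click the end caps home with the seating tool

### The arm

A 6-joint arm with a two-finger parallel gripper is mounted at the origin on a cart in front of the work surface, level with it; the furniture and walls round the work are solid. World frame = base frame: x ahead of the robot, y to its left, z up, the work surface at z = 0. Lengths are in mm, angles in rad, forces in N, time in s.
With the tool pointing down it reaches from about 275 to 750 mm from the base axis. Payload 10.2 kg.
Tool frame: the origin (TCP) lies on the centre line of the jaws, within the pads' length; the fingertips stand 17 mm ahead of it and the grasp point (between the pads) lies 2 mm behind it; z points along the fingers, y is the line along which they close (so a half turn about z gives the same grasp; the last joint's range is limited). The gripper opens to 85 mm and grips with 20 to 120 N. Pads are 22 mm wide; open, the fingers measure 114 mm over their backs; the gripper's body (76 mm by 85 mm) begins 54 mm behind the grasp point. The pads swing forward as they close: fully open they stand 13 mm farther back than shut.
Start: joints at [0.933, 0.313, 1.498, -0, 1.331, -0.223], TCP at [211.592, 480.479, 248.294] pointing down, gripper open.
Joint ranges: [-2.94, 2.94], [-0.97, 2.17], [0.19, 2.56], [-1.23, 4.37], [0.02, 3.11], [-2.88, 2.88]. Speed limits (rad/s): [2.39, 2.39, 3.01, 3.14, 3.14, 3.14].

### API

Orientations are given as a unit quaternion [w, x, y, z].
In Python, from rig import ctrl gives the robot as it stands. The module is installed in compiled form; this text tells all that it offers.
- The arm moves only by the shell command python3 -m jog 'ROWS' [FORCE]. ROWS is JSON, a list of rows, each an object with "delta_pos": the shift along the world's x, y, z in mm, a list of three; "angular": the turn, a rotation vector about the world's x, y, z in rad, a list of three; "fingers": the opening, from 0 (shut) to 1 (fully open). In form: [{"delta_pos": [tx, ty, tz], "angular": [rx, ry, rz], "fingers": fingers}, ...]. A call has 1 to 10 rows; each row is the pose to reach, as a shift and turn from the pose commanded when the call began; what a row does not reach only later rows make up. A row lasts 1/8 s, in which the tool goes at most 62.5 mm and 10.7 degrees, less where a joint would pass 70% of its speed; a pose out of reach is approached as far as the arm can. A call with a gripper value outside its range is refused whole. The fingers move at their own pace and stop on an object; FORCE is the grip in N (left out, the last holds). Time passes only in rows, so rows that repeat a pose let the fingers close. It gives the time, the measured TCP pose, the force, the opening and the grip force at its end, in the units of the state.
- ctrl.sense(): the state, without advancing time (a new reading comes with each control period).
- ctrl.capture(name): name is "side" or "top"; returns a dict with "pixels" (480x640x3 uint8, blue, green, red), "fx", "fy", "cx", "cy" (pixels), "dist" ([k1, k2, p1, p2, k3] as OpenCV has them; the pictures are not rectified), "R" (3x3) and "t" (3): a world point X has camera coordinates R X + t. Camera axes: x right, y down, z forward; pixel columns grow to the right and rows downward; lengths in mm; the calibration is good to about 2 mm. A picture is of the moment at which its call begins. There is no depth.
- ctrl.finish_job(): hands the job in; it is judged then, once.
The state is a dict: "time_s": time; "joints": joint angles; "dq": joint speeds; "tau": joint torques, N m; "eef_pos": TCP position; "ee_rot": TCP orientation; "force": force on the tool from outside, world axes, zero at the start; "wrist_torque": the same for the moment, N m; "grip_width": opening from 0.0 (shut) to 1.0 (fully open); "grip_force": force on a finger pad.
Only numpy, scipy, OpenCV 4.12 (cv2) and the standard library are available. Lean on these libraries where they do the work, as an engineer would, in place of code of your own. Each camera call takes 0.05 s, during which the arm holds its last target. There are 200 camera calls.

### The job

Take the yellow-handled seating tool from its tray, and with its rubber face, centred and square on each cap, press the blue and the orange end cap down until each clicks fully home in its tube. Keep the caps level and do not push on them with the gripper; then stand the tool upright in its tray again. Leave the bottle, the glue tube and the marker where they are.

Things in the scene. Friction and masses are not known exactly. Their poses are not given: they have to be found in the camera images.
- seat_tool: seating tool, stands upright, 78 mm high, 150 g: round rubber pressing face underneath (34 mm across), steel disc 38 mm across up to 18 mm, above it a yellow rectangular handle from 18 to 78 mm, 24 mm along its x and 36 mm along its y. Origin at the centre of the rubber face (the lowest point); z up along the handle
- tray: fixed grey square tray, 100 x 100 mm outside, 18 mm high, walls and floor 5 mm; the seating tool stands in it. Origin at the centre of its underside; z up, x and y along its sides; inner floor 5 mm above the origin
- tube_short: fixed upright aluminium tube, 34 (x) x 60 (y) mm, on a dark steel foot 60 x 84 x 14 mm; its rim is 60 mm above the desk. Origin at the centre of the foot's underside, z up
- tube_tall: the same with its rim 90 mm above the desk
- cap_short: blue snap-in end cap, 34 (its x) x 60 (its y) x 6 mm plate, sitting in the mouth of the short tube; origin at the centre of the plate's underside; z up, x and y those of the tube. Its flat top is 6 mm above the origin. At first it stands about 8 mm proud of the tube's rim; the plate lies flat on the rim when home
- cap_tall: orange snap-in end cap, 34 (its x) x 60 (its y) x 6 mm plate, sitting in the mouth of the tall tube; origin at the centre of the plate's underside; z up, x and y those of the tube. Its flat top is 6 mm above the origin. At first it stands about 8 mm proud of the tube's rim; the plate lies flat on the rim when home
- cap_short_top (a point): centre of the flat top of the blue cap, z up; it is 14 mm above the tube's rim at travel 0 and 6 mm above it when home
- cap_tall_top (a point): centre of the flat top of the orange cap, z up; it is 14 mm above the tube's rim at travel 0 and 6 mm above it when home
- cap_short_travel (a joint): travel of the blue cap downward, m: about 0 as found (8 mm proud), 0.008 fully home, against a rigid stop. A catch resists from the start (about 15 N straight down, less and less towards half way), then snaps over and draws the cap home; released before half way, the cap springs back up
- cap_tall_travel (a joint): travel of the orange cap downward, m: about 0 as found (8 mm proud), 0.008 fully home, against a rigid stop. A catch resists from the start (about 15 N straight down, less and less towards half way), then snaps over and draws the cap home; released before half way, the cap springs back up
- cap_short_rock (a joint): tilt of the blue cap along its length, rad: 0 level; it springs back to level, and gives way when the cap is pushed off its centre or with a leaning tool
- cap_tall_rock (a joint): tilt of the orange cap along its length, rad: 0 level; it springs back to level, and gives way when the cap is pushed off its centre or with a leaning tool
- oil_bottle: small brown dropper bottle, 33 mm across, 102 mm high, standing upright at the back; origin at the centre of its underside; leave alone
- glue_tube: blue glue tube, 42 x 146 x 28 mm, lying at the back; origin at the centre of its underside; leave alone
- marker: white marker pen with black cap, 17 x 135 x 16 mm, lying at the back; origin at the centre of its underside; leave alone

How it is judged:
By the outcome, as a careful person would: the job done as asked, in the order asked, and still so for the second after the job is handed in, with the robot touching nothing.
It also fails if it takes over 58 s, if anything falls off the work surface, if the arm or the gripper's body presses on something with over 40 N, if the wrist force passes 120 N, or if a joint passes its speed limit or range.

## Working session

There is one attempt and no reset: what is moved stays moved. The work goes in short steps, Python scripts to look and compute and a shell command to move; the robot and the scene stay as the last step left them, time stands still between calls to the robot, and variables do not carry over. Pictures are saved under pics/ and viewed, at most 10 in all, crops included, and the job is handed in when it is done.

```bash
mkdir -p pics
python3 - <<'E'
from rig import ctrl
import cv2,pickle
for n in("side","top"):
    c=ctrl.capture(n);cv2.imwrite(f"pics/{n}0.png",c["pixels"]);pickle.dump(c,open(n+"0.pkl","wb"))
    print(n,c["fx"],c["dist"],(-c["R"].T@c["t"]).round(),c["R"][2].round(2))
s=ctrl.sense();print(s["eef_pos"],s["ee_rot"],s["force"],s["time_s"])
E
```

```text
side 563.3427002741613 [0.00696622 0.         0.         0.         0.        ] [ 556. -792.  613.] [ 0.04  0.79 -0.61]
top 470.79553730116345 [-0.05442857  0.          0.          0.          0.        ] [ 410. -109.  932.] [ 0.22 -0.   -0.98]
[211.45972868 480.31470579 247.79837559] [-2.33435921e-04  2.05919268e-01  9.78568823e-01 -5.08805275e-04] [ 0.02853563 -0.21287784  0.31545704] 0.1
```

View pics/top0.png

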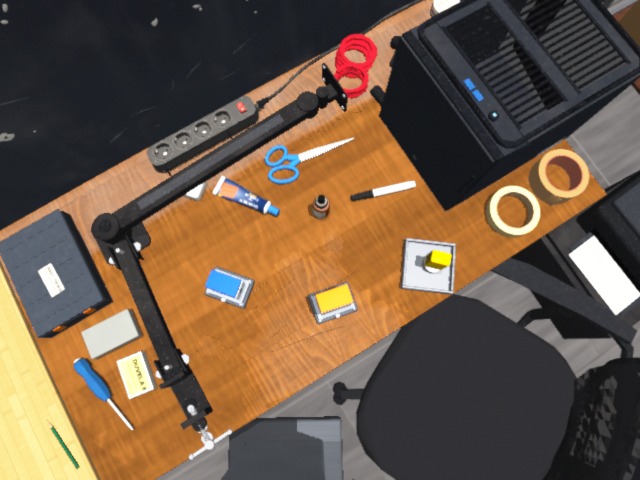

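View pics/side0.png

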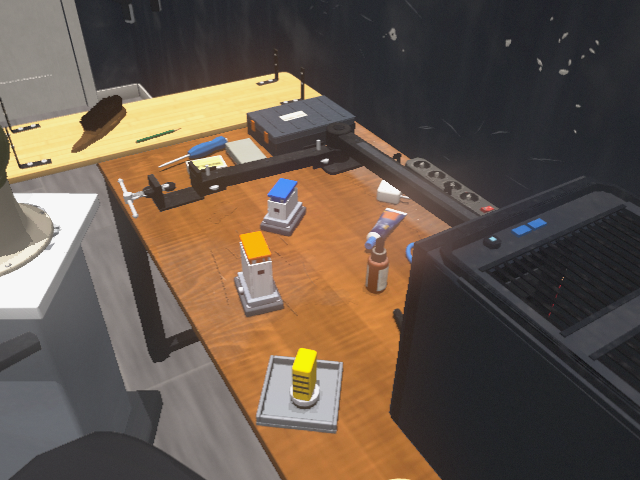

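Top view: blue cap at (229,287), orange cap at (333,302), tool at (440,260) inside the tray around (429,265). The side view agrees: blue (284,188), orange (256,245), tool (305,375). Next I'll cast rays for their positions.

```bash
cat > h.py <<'E'
import cv2,numpy as np,pickle
def ray(c,p):
    K=np.array([[c["fx"],0,c["cx"]],[0,c["fy"],c["cy"]],[0,0,1.]])
    u=cv2.undistortPoints(np.float64(p).reshape(-1,1,2),K,np.array(c["dist"])).reshape(-1,2)
    R=np.array(c["R"]);d=np.c_[u,np.ones(len(u))]@R
    return -R.T@np.array(c["t"]),d
def plane(c,p,z):
    o,d=ray(c,p);return o+d*((z-o[2])/d[:,2])[:,None]
def tri(c1,p1,c2,p2):
    (a,d),(b,e)=ray(c1,[p1]),ray(c2,[p2]);d,e=d[0],e[0]
    s=np.linalg.lstsq(np.c_[d,-e],b-a,rcond=None)[0]
    P,Q=a+d*s[0],b+e*s[1];return (P+Q)/2,np.linalg.norm(P-Q)
def blob(c,lo,hi,roi):
    x0,y0,x1,y1=roi
    m=cv2.inRange(cv2.cvtColor(c["pixels"],cv2.COLOR_BGR2HSV),lo,hi)
    r=np.zeros_like(m);r[y0:y1,x0:x1]=m[y0:y1,x0:x1]
    cs=cv2.findContours(r,cv2.RETR_EXTERNAL,cv2.CHAIN_APPROX_NONE)[0]
    return max(cs,key=cv2.contourArea)
def rect(c,cont,z):
    w=plane(c,cont.reshape(-1,2),z)[:,:2].astype(np.float32)
    return cv2.minAreaRect(w)
E
python3 - <<'E'
from h import *
T=pickle.load(open("top0.pkl","rb"));S=pickle.load(open("side0.pkl","rb"))
B=((100,150,60),(125,255,255));O=((8,150,150),(32,255,255));Y=((22,150,90),(35,255,255))
for n,col,z,rt,rs in(("blue",B,74,(195,260,265,315),(265,175,305,205)),("orange",O,104,(305,275,365,325),(235,225,280,262)),("tool",Y,83,(420,240,460,275),(285,340,325,410))):
    ct,cs=blob(T,*col,rt),blob(S,*col,rs)
    print(n,"top",rect(T,ct,z),cv2.boundingRect(ct),"side",rect(S,cs,z),cv2.boundingRect(cs))
ct=blob(T,(0,0,90),(179,70,255),(395,230,465,300));print("tray",rect(T,ct,18),cv2.boundingRect(ct))
a=T["pixels"][215:325,190:470];cv2.imwrite("pics/ct.png",cv2.resize(a,None,fx=2.85,fy=2.85,interpolation=2))
a=np.hstack([S["pixels"][165:315,220:320],S["pixels"][335:485,250:350][:150]][:1]+[cv2.copyMakeBorder(S["pixels"][335:440,250:350],0,45,0,0,0)]);cv2.imwrite("pics/cs.png",cv2.resize(a,None,fx=4,fy=4,interpolation=2))
E
```

```text
blue top ((518.0319213867188, 61.52423858642578), (57.90457534790039, 32.41036605834961), 68.86590576171875) (206, 270, 35, 27) side ((519.6852416992188, 60.727195739746094), (59.1585693359375, 32.42277908325195), 69.4061050415039) (268, 178, 29, 20)
orange top ((482.1545104980469, -141.46044921875), (104.4698486328125, 85.54842376708984), 88.81938934326172) (305, 275, 60, 50) side ((486.95233154296875, -134.8984832763672), (66.94300842285156, 85.97748565673828), 1.8224693536758423) (235, 225, 45, 36)
tool top ((552.7877197265625, -334.294921875), (44.66265869140625, 31.050264358520508), 74.4750747680664) (425, 250, 27, 19) side ((555.8267211914062, -360.6700744628906), (76.77161407470703, 28.038000106811523), 87.15624237060547) (292, 348, 25, 53)
tray ((552.2288208007812, -331.24566650390625), (102.57588958740234, 102.05087280273438), 82.09873962402344) (401, 238, 55, 56)
```

View pics/ct.png

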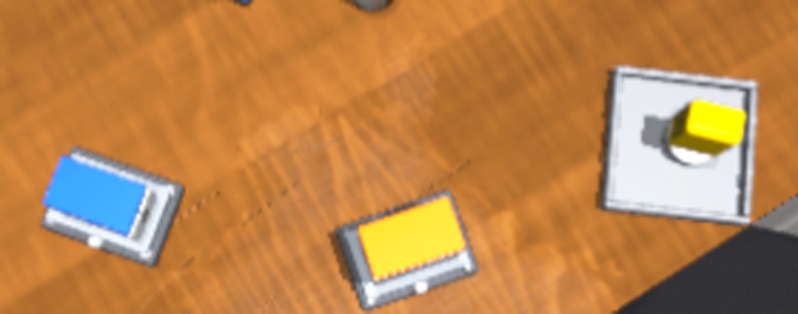

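View pics/cs.png

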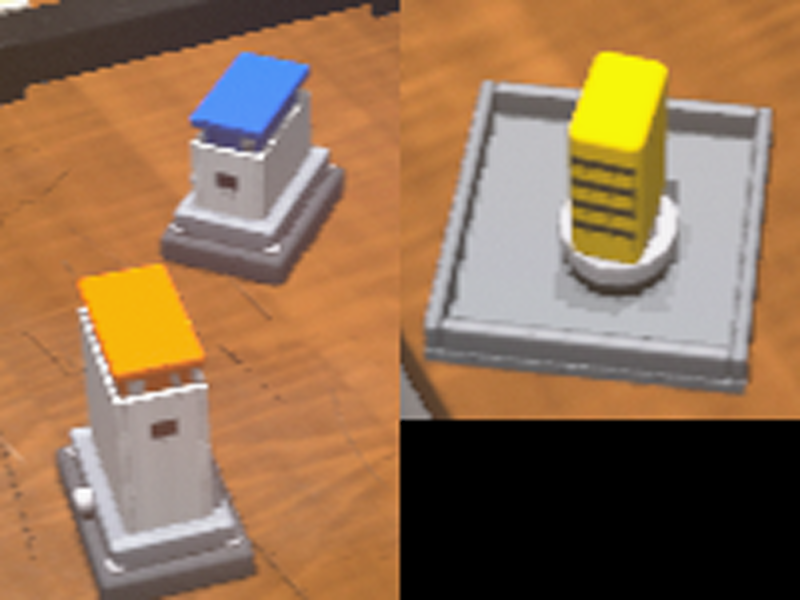

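Crops: blue, orange and the tool's yellow top face are all cleanly visible, and the handle's top is brighter than its sides. I'll tighten the masks.

Run:
```python
from h import *
T=pickle.load(open("top0.pkl","rb"));S=pickle.load(open("side0.pkl","rb"))
for n,c,pts in(("T",T,[(333,302),(325,295),(440,256),(432,262),(437,267),(350,318),(300,290)]),("S",S,[(256,245),(305,356),(305,352),(297,385),(312,380)])):
    h=cv2.cvtColor(c["pixels"],cv2.COLOR_BGR2HSV);print(n,[h[y,x].tolist() for x,y in pts])
O=((17,200,180),(24,255,255));Y=((27,150,200),(33,255,255))
for n,col,z,rt,rs in(("orange",O,104,(305,275,365,325),(235,225,280,262)),("tool",Y,83,(420,240,460,275),(285,340,325,410))):
    ct,cs=blob(T,*col,rt),blob(S,*col,rs)
    print(n,"top",rect(T,ct,z),cv2.boundingRect(ct),"side",rect(S,cs,z),cv2.boundingRect(cs))
# steel disc: white blob near tool
ct=blob(T,(0,0,235),(179,40,255),(415,240,460,280));print("disc",cv2.boundingRect(ct))
```

```text
T [[27, 187, 255], [27, 201, 255], [30, 255, 255], [25, 255, 171], [25, 255, 128], [13, 156, 211], [13, 159, 199]]
S [[22, 245, 247], [30, 245, 247], [30, 245, 247], [22, 173, 136], [23, 189, 136]]
orange top ((467.0369567871094, -136.36190795898438), (0.0, 0.0), 0.0) (332, 308, 1, 1) side ((484.9896545410156, -139.79371643066406), (32.822200775146484, 59.024688720703125), 18.095638275146484) (240, 231, 31, 28)
tool top ((556.0317993164062, -339.5763854980469), (34.74794006347656, 21.95899200439453), 74.41506958007812) (431, 250, 20, 15) side ((556.7144775390625, -340.7119445800781), (34.77884292602539, 21.83747673034668), 74.52995300292969) (293, 348, 23, 24)
disc (415, 266, 34, 14)
```

Run:
```python
from h import *
T=pickle.load(open("top0.pkl","rb"));S=pickle.load(open("side0.pkl","rb"))
ct=blob(T,(24,150,220),(29,255,255),(305,275,365,325));print("orange top",rect(T,ct,104),cv2.boundingRect(ct))
print("lamp elbow",tri(T,(107,226),S,(343,130)));print("clamp",tri(T,(195,408),S,(165,185)))
print("tower corner z0,z400",plane(T,[(455,207)],0),"front-left top tri",tri(T,(490,157),S,(418,240)))
print("bottle",plane(T,[(321,198)],102))
```

```text
orange top ((484.3288879394531, -140.6106719970703), (31.032203674316406, 57.24512481689453), 17.85395622253418) (317, 285, 36, 27)
lamp elbow (array([635.97741217, 287.5831123 ,  72.37702127]), np.float64(9.687948007490927))
clamp (array([297.47325152, 113.22434432,  46.35311009]), np.float64(2.449858265251052))
tower corner z0,z400 [[ 675.40097017 -399.56075252    0.        ]] front-left top tri (array([ 667.15092955, -368.78990596,  287.29101862]), np.float64(3.4015004605340637))
bottle [[ 668.32760574 -121.58883376  102.        ]]
```

```bash
python3 -m jog '[{"delta_pos":[20,-50,0],"angular":[0,0,-0.09],"fingers":1},{"delta_pos":[42,-100,0],"angular":[0,0,-0.18],"fingers":1},{"delta_pos":[63,-150,0],"angular":[0,0,-0.27],"fingers":1},{"delta_pos":[84,-200,0],"angular":[0,0,-0.36],"fingers":1},{"delta_pos":[105,-250,0],"angular":[0,0,-0.45],"fingers":1},{"delta_pos":[126,-300,0],"angular":[0,0,-0.54],"fingers":1},{"delta_pos":[147,-350,0],"angular":[0,0,-0.63],"fingers":1},{"delta_pos":[168,-400,0],"angular":[0,0,-0.72],"fingers":1},{"delta_pos":[189,-450,0],"angular":[0,0,-0.81],"fingers":1},{"delta_pos":[200,-480,0],"angular":[0,0,-0.86],"fingers":1}]' 60
python3 -m jog '[{"delta_pos":[20,-45,0],"angular":[0,0,-0.08],"fingers":1},{"delta_pos":[41,-95,0],"angular":[0,0,-0.16],"fingers":1},{"delta_pos":[62,-145,0],"angular":[0,0,-0.25],"fingers":1},{"delta_pos":[84,-195,0],"angular":[0,0,-0.34],"fingers":1},{"delta_pos":[105,-245,-20],"angular":[0,0,-0.43],"fingers":1},{"delta_pos":[126,-295,-50],"angular":[0,0,-0.52],"fingers":1},{"delta_pos":[144.8,-340.6,-90],"angular":[0,0,-0.568],"fingers":1},{"delta_pos":[144.8,-340.6,-110],"angular":[0,0,-0.568],"fingers":1},{"delta_pos":[144.8,-340.6,-110],"angular":[0,0,-0.568],"fingers":1}]'
python3 - <<'E'
from rig import ctrl
import cv2
c=ctrl.capture("side");cv2.imwrite("pics/s1.png",c["pixels"])
s=ctrl.sense();print(s["joints"],s["ee_rot"])
E
```

```text
time_s: 1.35
eef_pos: [412.0, -1.7, 248.1]
ee_rot: [-0.0, 0.597, 0.802, -0.0]
force: [0.4, 1.4, 0.5]
grip_width: 1.001
grip_force: 0.0
time_s: 2.48
eef_pos: [555.6, -339.8, 136.1]
ee_rot: [-0.002, 0.797, 0.605, -0.0]
force: [0.2, -0.0, 0.3]
grip_width: 1.0
grip_force: 0.0
[-7.27820310e-01  6.85342577e-01  1.21258909e+00  6.25121724e-05
  1.24478216e+00 -4.55995889e-01] [-5.55815572e-04  7.96400726e-01  6.04769021e-01 -7.87402571e-05]
```

View pics/s1.png

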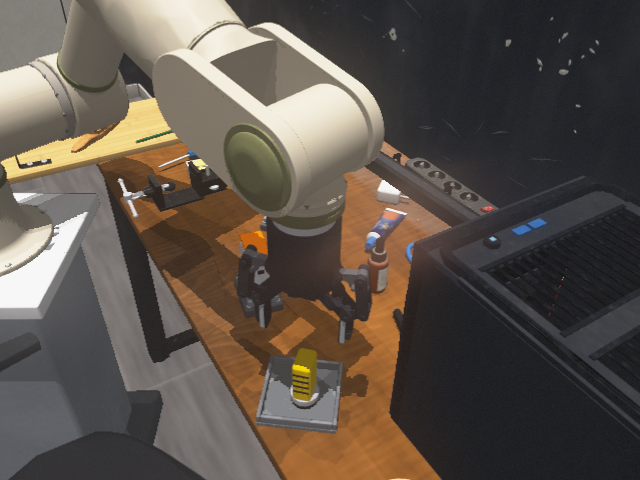

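Fingertips at (262,325) and (345,340) straddle the handle (305,355) along its narrow direction, and the tower is clear. Descending.

```bash
python3 -m jog '[{"delta_pos":[0,0,-30],"angular":[0,0,0],"fingers":1},{"delta_pos":[0,0,-60],"angular":[0,0,0],"fingers":1},{"delta_pos":[0,0,-86],"angular":[0,0,0],"fingers":0.8},{"delta_pos":[0,0,-88],"angular":[0,0,0],"fingers":0.6},{"delta_pos":[0,0,-88],"angular":[0,0,0],"fingers":0.5}]' 60
python3 - <<'E'
from rig import ctrl
import cv2
c=ctrl.capture("side");cv2.imwrite("pics/s2.png",cv2.resize(c["pixels"][200:440,200:420],None,fx=2.5,fy=2.5))
E
```

```text
time_s: 3.15
eef_pos: [557.1, -340.4, 52.4]
ee_rot: [0.001, 0.796, 0.605, 0.0]
force: [0.1, 0.2, 0.5]
grip_width: 0.5
grip_force: 0.0
```

View pics/s2.png

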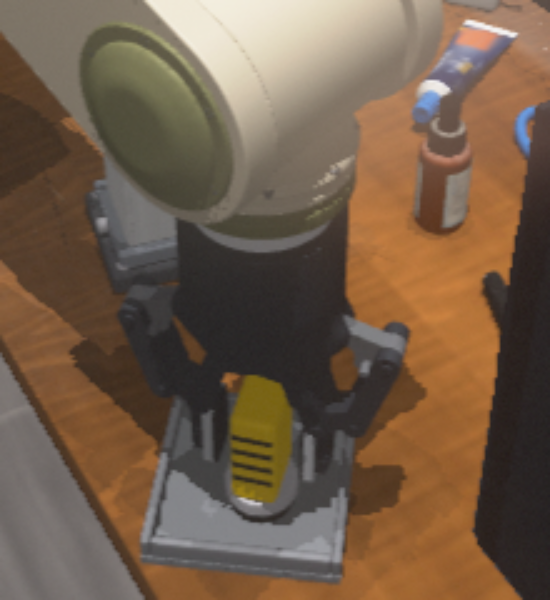

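The handle (232–290) sits midway between the pad tips (210 and 308). Closing.

```bash
python3 -m jog '[{"delta_pos":[0,0,0],"angular":[0,0,0],"fingers":0.3},{"delta_pos":[0,0,0],"angular":[0,0,0],"fingers":0.2},{"delta_pos":[0,0,0],"angular":[0,0,0],"fingers":0.1},{"delta_pos":[0,0,0],"angular":[0,0,0],"fingers":0},{"delta_pos":[0,0,0],"angular":[0,0,0],"fingers":0},{"delta_pos":[0,0,0],"angular":[0,0,0],"fingers":0}]' 80
python3 -m jog '[{"delta_pos":[0,0,5],"angular":[0,0,0],"fingers":0},{"delta_pos":[0,0,20],"angular":[0,0,0],"fingers":0},{"delta_pos":[0,0,50],"angular":[0,0,0],"fingers":0},{"delta_pos":[0,0,90],"angular":[0,0,0],"fingers":0},{"delta_pos":[0,0,130],"angular":[0,0,0],"fingers":0},{"delta_pos":[0,0,130],"angular":[0,0,0],"fingers":0},{"delta_pos":[0,0,130],"angular":[0,0,0],"fingers":0}]'
python3 - <<'E'
from h import *
from rig import ctrl
print(ctrl.sense()["eef_pos"])
c=ctrl.capture("side");cv2.imwrite("pics/s3.png",cv2.resize(c["pixels"][130:430,180:420],None,fx=2,fy=2));pickle.dump(c,open("side3.pkl","wb"))
c=ctrl.capture("top");pickle.dump(c,open("top3.pkl","wb"))
E
```

```text
time_s: 3.95
eef_pos: [556.9, -340.5, 51.8]
ee_rot: [0.001, 0.796, 0.605, 0.0]
force: [-1.0, 0.7, 6.9]
grip_width: 0.272
grip_force: 79.0
time_s: 4.82
eef_pos: [556.0, -339.8, 179.5]
ee_rot: [-0.001, 0.796, 0.605, -0.0]
force: [0.3, 0.4, -2.6]
grip_width: 0.271
grip_force: 78.5
[ 556.01150043 -339.78465698  179.49570478]
```

View pics/s3.png

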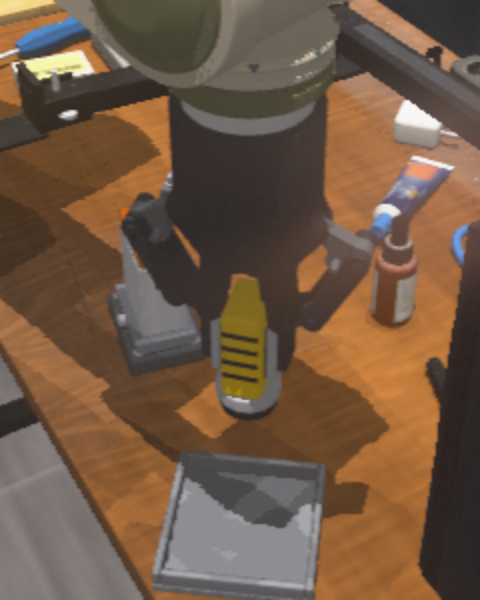

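Tool is held and level. Moving over the blue cap.

```bash
python3 -m jog '[{"delta_pos":[-2,25,0],"angular":[0,0,0],"fingers":0},{"delta_pos":[-7,75,0],"angular":[0,0,-0.01],"fingers":0},{"delta_pos":[-12,125,0],"angular":[0,0,-0.02],"fingers":0},{"delta_pos":[-17,175,0],"angular":[0,0,-0.04],"fingers":0},{"delta_pos":[-22,225,0],"angular":[0,0,-0.05],"fingers":0},{"delta_pos":[-27,275,0],"angular":[0,0,-0.07],"fingers":0},{"delta_pos":[-32,325,0],"angular":[0,0,-0.08],"fingers":0},{"delta_pos":[-36,370,0],"angular":[0,0,-0.09],"fingers":0},{"delta_pos":[-37.5,395,-20],"angular":[0,0,-0.093],"fingers":0},{"delta_pos":[-37.5,401.2,-30],"angular":[0,0,-0.093],"fingers":0}]'
python3 -m jog '[{"delta_pos":[0,0,-10],"angular":[0,0,0],"fingers":0},{"delta_pos":[0,0,-10],"angular":[0,0,0],"fingers":0},{"delta_pos":[0,0,-10],"angular":[0,0,0],"fingers":0}]'
python3 - <<'E'
from h import *
from rig import ctrl
s=ctrl.sense();print(s["eef_pos"],s["ee_rot"],s["joints"],s["force"])
c=ctrl.capture("side");cv2.imwrite("pics/s4.png",cv2.resize(c["pixels"][130:260,210:360],None,fx=4,fy=4));pickle.dump(c,open("side4.pkl","wb"))
E
```

```text
time_s: 6.18
eef_pos: [518.0, 62.3, 148.7]
ee_rot: [-0.001, 0.823, 0.568, -0.001]
force: [0.3, 0.4, -1.7]
grip_width: 0.271
grip_force: 78.7
time_s: 6.55
eef_pos: [519.2, 60.3, 140.6]
ee_rot: [0.0, 0.824, 0.567, 0.0]
force: [0.7, 0.2, -1.9]
grip_width: 0.266
grip_force: 78.7
[519.23425478  60.3257995  140.63810285] [2.35493985e-04 8.23988019e-01 5.66607130e-01 2.20939261e-04] [-1.08669089e-01  4.18523138e-01  1.64798788e+00 -7.78698256e-05
  1.07443945e+00  2.57399473e-01] [ 0.6956951   0.22950462 -1.9272553 ]
```

View pics/s4.png

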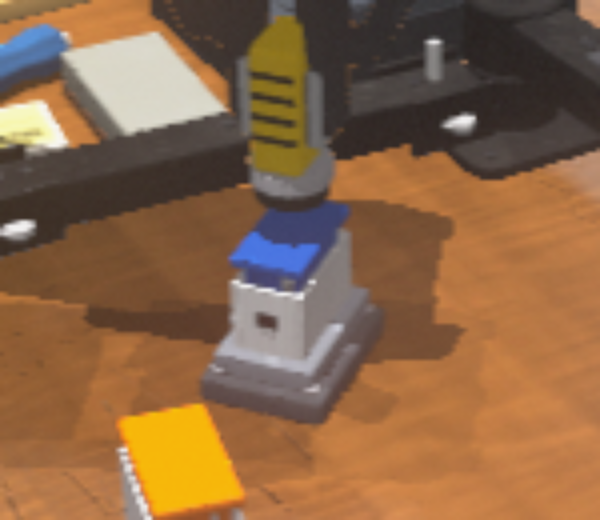

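Crop: disc spans 250–332, rubber bottom at row 209, nearly over the blue cap (230–350). A projection check against the assumed tool centre follows.

Run:
```python
from h import *
c=pickle.load(open("side4.pkl","rb"))
K=np.array([[c["fx"],0,c["cx"]],[0,c["fy"],c["cy"]],[0,0,1.]])
a=np.linspace(0,6.283,90)
def pr(x,y,z,r):
    P=np.c_[x+r*np.cos(a),y+r*np.sin(a),0*a+z]
    return cv2.projectPoints(P,cv2.Rodrigues(np.array(c["R"]))[0],np.array(c["t"],float),K,np.array(c["dist"]))[0].reshape(-1,2)
for z in(93,95,97):
    p=pr(519,60.8,z,17);q=pr(519,60.8,z+5,19);print(z,"rubber bottom",p[:,1].max(),"disc L/R",q[:,0].min(),q[:,0].max())
g=c["pixels"]
print(g[178:190,283].tolist());print(g[173,266:300].max(1).tolist(),g[176,266:300].max(1).tolist())
```

```text
93 rubber bottom 183.63384641096337 disc L/R 270.94704318222387 292.68336211827454
95 rubber bottom 182.64820939550742 disc L/R 270.90466571733697 292.66806964585857
97 rubber bottom 181.66009125773942 disc L/R 270.8621803137632 292.65273775828325
[[127, 124, 130], [79, 79, 87], [46, 49, 62], [47, 50, 63], [47, 52, 64], [107, 66, 61], [108, 66, 63], [109, 68, 64], [108, 67, 63], [109, 67, 65], [108, 66, 65], [107, 66, 65]]
[57, 56, 57, 57, 55, 58, 84, 124, 132, 114, 115, 115, 117, 120, 124, 131, 136, 138, 136, 125, 113, 112, 110, 113, 114, 110, 107, 138, 182, 194, 190, 184, 182, 180] [60, 58, 60, 138, 194, 198, 176, 132, 130, 134, 137, 138, 138, 138, 128, 126, 130, 113, 112, 113, 114, 114, 110, 110, 111, 98, 138, 186, 185, 187, 190, 191, 189, 189]
```

Tool centre within about 1 mm of expected, face at z≈95. Lower to just above contact, then press gradually.

```bash
python3 -m jog '[{"delta_pos":[0,0,-8],"angular":[0,0,0],"fingers":0},{"delta_pos":[0,0,-15],"angular":[0,0,0],"fingers":0},{"delta_pos":[0,0,-18],"angular":[0,0,0],"fingers":0},{"delta_pos":[0,0,-18],"angular":[0,0,0],"fingers":0},{"delta_pos":[0,0,-18],"angular":[0,0,0],"fingers":0}]' 110
for i in 1; do python3 -m jog '[{"delta_pos":[0,0,-1],"angular":[0,0,0],"fingers":0},{"delta_pos":[0,0,-2],"angular":[0,0,0],"fingers":0},{"delta_pos":[0,0,-2],"angular":[0,0,0],"fingers":0}]'; done
```

```text
time_s: 7.22
eef_pos: [519.0, 61.1, 122.5]
ee_rot: [0.0, 0.824, 0.567, 0.0]
force: [0.1, -0.0, -1.5]
grip_width: 0.269
grip_force: 107.9
time_s: 7.6
eef_pos: [519.0, 61.0, 120.8]
ee_rot: [0.0, 0.824, 0.567, 0.0]
force: [-2.4, 0.1, 4.7]
grip_width: 0.269
grip_force: 109.4
```

Contact at TCP z≈121. Pressing on through the catch.

```bash
python3 -m jog '[{"delta_pos":[0,0,-1],"angular":[0,0,0],"fingers":0},{"delta_pos":[0,0,-2],"angular":[0,0,0],"fingers":0},{"delta_pos":[0,0,-2],"angular":[0,0,0],"fingers":0}]'; python3 -m jog '[{"delta_pos":[0,0,-1],"angular":[0,0,0],"fingers":0},{"delta_pos":[0,0,-2],"angular":[0,0,0],"fingers":0},{"delta_pos":[0,0,-2],"angular":[0,0,0],"fingers":0}]'; python3 -c "
from rig import ctrl
print(ctrl.sense()['wrist_torque'])"
```

```text
time_s: 7.98
eef_pos: [519.0, 61.0, 119.0]
ee_rot: [0.0, 0.824, 0.567, 0.0]
force: [-3.2, -0.8, 7.2]
grip_width: 0.267
grip_force: 109.9
time_s: 8.35
eef_pos: [518.7, 61.1, 115.8]
ee_rot: [-0.0, 0.824, 0.567, -0.0]
force: [0.2, -0.1, -1.6]
grip_width: 0.269
grip_force: 108.6
[ 0.01967885 -0.01328994  0.00161403]
```

It snapped over. I'll follow down to confirm the hard stop.

```bash
python3 -m jog '[{"delta_pos":[0,0,-1],"angular":[0,0,0],"fingers":0},{"delta_pos":[0,0,-2],"angular":[0,0,0],"fingers":0},{"delta_pos":[0,0,-2],"angular":[0,0,0],"fingers":0}]'; python3 -m jog '[{"delta_pos":[0,0,-1],"angular":[0,0,0],"fingers":0},{"delta_pos":[0,0,-1.5],"angular":[0,0,0],"fingers":0},{"delta_pos":[0,0,-1.5],"angular":[0,0,0],"fingers":0}]'
```

```text
time_s: 8.72
eef_pos: [518.8, 61.1, 114.1]
ee_rot: [-0.0, 0.824, 0.567, -0.0]
force: [-0.5, 0.2, -1.9]
grip_width: 0.265
grip_force: 108.6
time_s: 9.1
eef_pos: [518.9, 61.1, 112.8]
ee_rot: [0.0, 0.824, 0.567, 0.0]
force: [-0.4, 0.2, -1.9]
grip_width: 0.267
grip_force: 108.6
```

```bash
python3 -m jog '[{"delta_pos":[0,0,-0.7],"angular":[0,0,0],"fingers":0},{"delta_pos":[0,0,-1],"angular":[0,0,0],"fingers":0},{"delta_pos":[0,0,-1],"angular":[0,0,0],"fingers":0}]'
```

```text
time_s: 9.48
eef_pos: [519.0, 61.1, 112.6]
ee_rot: [0.0, 0.824, 0.567, 0.0]
force: [-3.8, -1.1, 7.8]
grip_width: 0.268
grip_force: 109.6
```

```bash
python3 -m jog '[{"delta_pos":[0,0,-1],"angular":[0,0,0],"fingers":0},{"delta_pos":[0,0,-1],"angular":[0,0,0],"fingers":0}]'; python3 -m jog '[{"delta_pos":[0,0,5],"angular":[0,0,0],"fingers":0},{"delta_pos":[0,0,20],"angular":[0,0,0],"fingers":0},{"delta_pos":[0,0,45],"angular":[0,0,0],"fingers":0},{"delta_pos":[0,0,70],"angular":[0,0,0],"fingers":0},{"delta_pos":[0,0,70],"angular":[0,0,0],"fingers":0},{"delta_pos":[0,0,70],"angular":[0,0,0],"fingers":0}]'
python3 - <<'E'
from h import *
from rig import ctrl
c=ctrl.capture("side");pickle.dump(c,open("side5.pkl","wb"))
for z in(66,74): print(rect(c,blob(c,(100,150,60),(125,255,255),(255,170,310,210)),z))
cv2.imwrite("pics/s5.png",cv2.resize(c["pixels"][110:260,210:360],None,fx=4,fy=4))
E
```

```text
time_s: 9.72
eef_pos: [519.0, 61.1, 112.5]
ee_rot: [0.0, 0.824, 0.567, 0.0]
force: [-7.1, 0.4, 16.2]
grip_width: 0.266
grip_force: 111.0
time_s: 10.48
eef_pos: [518.5, 61.1, 180.0]
ee_rot: [-0.0, 0.824, 0.567, -0.0]
force: [-1.0, 0.2, -1.7]
grip_width: 0.272
grip_force: 108.5
((514.8701171875, 48.87445068359375), (33.45121765136719, 31.741830825805664), 68.60431671142578)
((515.466796875, 36.57011795043945), (32.96196746826172, 31.27759552001953), 68.60427856445312)
```

View pics/s5.png

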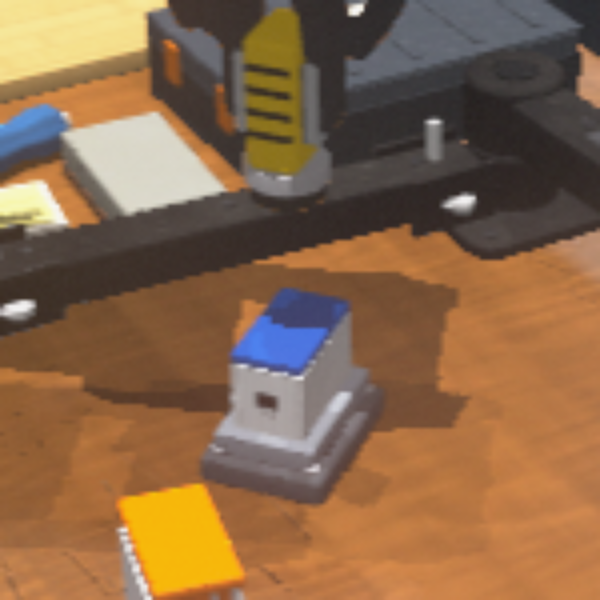

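The blue cap lies flush and level on its tube. On to the orange cap.

```bash
python3 -m jog '[{"delta_pos":[-4,-25,0],"angular":[0,0,0.08],"fingers":0},{"delta_pos":[-12,-70,0],"angular":[0,0,0.22],"fingers":0},{"delta_pos":[-20,-115,0],"angular":[0,0,0.36],"fingers":0},{"delta_pos":[-28,-160,0],"angular":[0,0,0.5],"fingers":0},{"delta_pos":[-33,-190,0],"angular":[0,0,0.62],"fingers":0},{"delta_pos":[-34.2,-201.3,0],"angular":[0,0,0.68],"fingers":0},{"delta_pos":[-34.2,-201.3,-8],"angular":[0,0,0.68],"fingers":0},{"delta_pos":[-34.2,-201.3,-16],"angular":[0,0,0.68],"fingers":0},{"delta_pos":[-34.2,-201.3,-16],"angular":[0,0,0.68],"fingers":0},{"delta_pos":[-34.2,-201.3,-16],"angular":[0,0,0.68],"fingers":0}]'
python3 - <<'E'
from h import *
from rig import ctrl
c=ctrl.capture("side");cv2.imwrite("pics/s6.png",cv2.resize(c["pixels"][180:330,190:340],None,fx=4,fy=4));pickle.dump(c,open("side6.pkl","wb"))
s=ctrl.sense();print(s["eef_pos"],s["ee_rot"])
E
```

```text
time_s: 11.78
eef_pos: [484.8, -139.8, 164.8]
ee_rot: [-0.0, 0.587, 0.809, 0.0]
force: [-0.2, 0.5, -1.3]
grip_width: 0.268
grip_force: 108.4
[ 484.85450191 -139.92787041  164.9478158 ] [1.65133563e-04 5.87317178e-01 8.09356846e-01 2.22556068e-05]
```

View pics/s6.png

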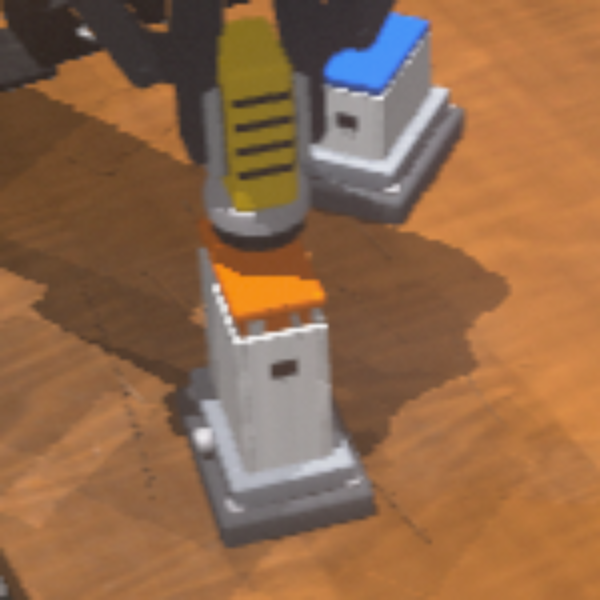

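Disc (205–310, bottom 248) hangs centred over the orange cap. Lowering and pressing.

```bash
python3 -m jog '[{"delta_pos":[0,0,-6],"angular":[0,0,0],"fingers":0},{"delta_pos":[0,0,-11],"angular":[0,0,0],"fingers":0},{"delta_pos":[0,0,-12],"angular":[0,0,0],"fingers":0},{"delta_pos":[0,0,-12],"angular":[0,0,0],"fingers":0}]'
python3 -m jog '[{"delta_pos":[0,0,-1],"angular":[0,0,0],"fingers":0},{"delta_pos":[0,0,-2],"angular":[0,0,0],"fingers":0},{"delta_pos":[0,0,-2],"angular":[0,0,0],"fingers":0}]'
python3 -m jog '[{"delta_pos":[0,0,-1],"angular":[0,0,0],"fingers":0},{"delta_pos":[0,0,-2],"angular":[0,0,0],"fingers":0},{"delta_pos":[0,0,-2],"angular":[0,0,0],"fingers":0}]'
```

```text
time_s: 12.32
eef_pos: [484.7, -140.2, 152.7]
ee_rot: [-0.0, 0.587, 0.809, -0.0]
force: [0.2, 0.3, -1.2]
grip_width: 0.27
grip_force: 108.4
time_s: 12.7
eef_pos: [484.8, -140.3, 150.9]
ee_rot: [0.0, 0.587, 0.809, -0.0]
force: [-0.2, 0.1, -0.9]
grip_width: 0.264
grip_force: 108.7
time_s: 13.08
eef_pos: [484.9, -140.4, 149.9]
ee_rot: [0.001, 0.587, 0.809, -0.0]
force: [-3.6, 0.6, 10.5]
grip_width: 0.268
grip_force: 110.0
```

```bash
python3 -m jog '[{"delta_pos":[0,0,-1],"angular":[0,0,0],"fingers":0},{"delta_pos":[0,0,-2],"angular":[0,0,0],"fingers":0},{"delta_pos":[0,0,-2],"angular":[0,0,0],"fingers":0}]'
```

```text
time_s: 13.45
eef_pos: [484.7, -140.2, 146.6]
ee_rot: [-0.0, 0.587, 0.809, 0.0]
force: [-0.0, 0.2, -1.6]
grip_width: 0.264
grip_force: 108.8
```

```bash
python3 -m jog '[{"delta_pos":[0,0,-1],"angular":[0,0,0],"fingers":0},{"delta_pos":[0,0,-2],"angular":[0,0,0],"fingers":0},{"delta_pos":[0,0,-3],"angular":[0,0,0],"fingers":0},{"delta_pos":[0,0,-3.5],"angular":[0,0,0],"fingers":0},{"delta_pos":[0,0,-3.5],"angular":[0,0,0],"fingers":0}]';python3 -m jog '[{"delta_pos":[0,0,-1],"angular":[0,0,0],"fingers":0},{"delta_pos":[0,0,-1.5],"angular":[0,0,0],"fingers":0},{"delta_pos":[0,0,-1.5],"angular":[0,0,0],"fingers":0}]'
```

```text
time_s: 14.08
eef_pos: [484.7, -140.2, 143.2]
ee_rot: [-0.0, 0.587, 0.809, -0.0]
force: [-0.0, 0.1, -2.0]
grip_width: 0.265
grip_force: 108.8
time_s: 14.45
eef_pos: [484.8, -140.3, 142.6]
ee_rot: [0.0, 0.587, 0.809, -0.0]
force: [-3.2, 1.3, 6.4]
grip_width: 0.267
grip_force: 109.5
```

```bash
python3 -m jog '[{"delta_pos":[0,0,-1.2],"angular":[0,0,0],"fingers":0},{"delta_pos":[0,0,-1.2],"angular":[0,0,0],"fingers":0}]';python3 -m jog '[{"delta_pos":[0,0,5],"angular":[0,0,0],"fingers":0},{"delta_pos":[0,0,20],"angular":[0,0,0],"fingers":0},{"delta_pos":[0,0,40],"angular":[0,0,0],"fingers":0},{"delta_pos":[10,-28,45],"angular":[0,0,-0.08],"fingers":0},{"delta_pos":[24,-68,45],"angular":[0,0,-0.2],"fingers":0},{"delta_pos":[38,-108,45],"angular":[0,0,-0.32],"fingers":0},{"delta_pos":[52,-148,45],"angular":[0,0,-0.44],"fingers":0},{"delta_pos":[66,-185,45],"angular":[0,0,-0.54],"fingers":0},{"delta_pos":[71.7,-199.9,45],"angular":[0,0,-0.588],"fingers":0},{"delta_pos":[71.7,-199.9,45],"angular":[0,0,-0.588],"fingers":0}]'
python3 - <<'E'
from h import *
from rig import ctrl
c=ctrl.capture("side")
ct=blob(c,(15,200,150),(24,255,255),(225,220,290,275))
for z in(96,104): print(rect(c,ct,z))
c=ctrl.capture("side");cv2.imwrite("pics/s7.png",c["pixels"][160:440,180:420].repeat(2,0).repeat(2,1))
E
```

```text
time_s: 14.7
eef_pos: [484.9, -140.4, 142.5]
ee_rot: [0.001, 0.587, 0.809, -0.0]
force: [-5.8, 2.8, 16.4]
grip_width: 0.268
grip_force: 111.1
time_s: 15.95
eef_pos: [556.3, -340.8, 185.5]
ee_rot: [-0.0, 0.797, 0.604, -0.0]
force: [-0.9, 0.6, -3.0]
grip_width: 0.271
grip_force: 108.4Traceback (most recent call last):
  File "<stdin>", line 4, in <module>
  File "h.py", line 18, in blob
    return max(cs,key=cv2.contourArea)
ValueError: max() iterable argument is empty
```

The view of the orange cap is blocked here, so I'll check it numerically after placing. Lowering the tool into the tray.

```bash
python3 -m jog '[{"delta_pos":[0,0,-20],"angular":[0,0,0],"fingers":0},{"delta_pos":[0,0,-60],"angular":[0,0,0],"fingers":0},{"delta_pos":[0,0,-95],"angular":[0,0,0],"fingers":0},{"delta_pos":[0,0,-118],"angular":[0,0,0],"fingers":0},{"delta_pos":[0,0,-129],"angular":[0,0,0],"fingers":0},{"delta_pos":[0,0,-131],"angular":[0,0,0],"fingers":0},{"delta_pos":[0,0,-132],"angular":[0,0,0],"fingers":0},{"delta_pos":[0,0,-132],"angular":[0,0,0],"fingers":0},{"delta_pos":[0,0,-132],"angular":[0,0,0],"fingers":0}]' 
python3 -m jog '[{"delta_pos":[0,0,-1],"angular":[0,0,0],"fingers":0},{"delta_pos":[0,0,-1.5],"angular":[0,0,0],"fingers":0},{"delta_pos":[0,0,-1.5],"angular":[0,0,0],"fingers":0}]'
```

```text
time_s: 17.12
eef_pos: [556.5, -340.2, 54.1]
ee_rot: [0.0, 0.797, 0.604, 0.0]
force: [-0.2, 0.7, -2.0]
grip_width: 0.271
grip_force: 108.4
time_s: 17.5
eef_pos: [556.3, -340.1, 52.0]
ee_rot: [-0.0, 0.797, 0.604, -0.0]
force: [0.1, -0.8, -2.7]
grip_width: 0.267
grip_force: 108.4
```

```bash
python3 -m jog '[{"delta_pos":[0,0,-0.7],"angular":[0,0,0],"fingers":0},{"delta_pos":[0,0,-0.7],"angular":[0,0,0],"fingers":0},{"delta_pos":[0,0,-0.7],"angular":[0,0,0],"fingers":0}]'
```

```text
time_s: 17.88
eef_pos: [556.4, -340.2, 51.9]
ee_rot: [0.0, 0.797, 0.604, 0.0]
force: [-1.9, 1.8, 5.6]
grip_width: 0.266
grip_force: 109.2
```

Resting on the tray floor. Release slowly, then lift away.

```bash
python3 -m jog '[{"delta_pos":[0,0,0.3],"angular":[0,0,0],"fingers":0.3},{"delta_pos":[0,0,0.3],"angular":[0,0,0],"fingers":0.4},{"delta_pos":[0,0,0.3],"angular":[0,0,0],"fingers":0.55},{"delta_pos":[0,0,0.3],"angular":[0,0,0],"fingers":0.75},{"delta_pos":[0,0,0.3],"angular":[0,0,0],"fingers":0.9},{"delta_pos":[0,0,0.3],"angular":[0,0,0],"fingers":0.9}]' 20
python3 -m jog '[{"delta_pos":[0,0,10],"angular":[0,0,0],"fingers":0.9},{"delta_pos":[0,0,40],"angular":[0,0,0],"fingers":0.9},{"delta_pos":[0,0,80],"angular":[0,0,0],"fingers":0.9},{"delta_pos":[0,0,130],"angular":[0,0,0],"fingers":0.9},{"delta_pos":[0,0,180],"angular":[0,0,0],"fingers":0.9},{"delta_pos":[0,20,200],"angular":[0,0,0],"fingers":0.9},{"delta_pos":[-20,70,200],"angular":[0,0,0],"fingers":0.9},{"delta_pos":[-40,120,200],"angular":[0,0,0],"fingers":0.9},{"delta_pos":[-60,170,200],"angular":[0,0,0],"fingers":0.9},{"delta_pos":[-80,220,200],"angular":[0,0,0],"fingers":0.9}]'
python3 -m jog '[{"delta_pos":[-20,50,0],"angular":[0,0,0],"fingers":0.9},{"delta_pos":[-45,100,0],"angular":[0,0,0],"fingers":0.9},{"delta_pos":[-65,150,0],"angular":[0,0,0],"fingers":0.9},{"delta_pos":[-85,200,0],"angular":[0,0,0],"fingers":0.9},{"delta_pos":[-105,250,0],"angular":[0,0,0],"fingers":0.9},{"delta_pos":[-125,300,0],"angular":[0,0,0],"fingers":0.9},{"delta_pos":[-145,350,0],"angular":[0,0,0],"fingers":0.9},{"delta_pos":[-165,400,0],"angular":[0,0,0],"fingers":0.9},{"delta_pos":[-185,450,0],"angular":[0,0,0],"fingers":0.9},{"delta_pos":[-200,480,0],"angular":[0,0,0],"fingers":0.9}]'
python3 -m jog '[{"delta_pos":[-20,50,0],"angular":[0,0,0],"fingers":0.9},{"delta_pos":[-20,80,0],"angular":[0,0,0],"fingers":0.9},{"delta_pos":[-20,80,0],"angular":[0,0,0],"fingers":0.9},{"delta_pos":[-20,80,0],"angular":[0,0,0],"fingers":0.9}]'
python3 - <<'E'
from h import *
from rig import ctrl
T,S=ctrl.capture("top"),ctrl.capture("side")
B=((100,150,60),(125,255,255))
for n,c,O,ro,rb,ry in(("T",T,((24,150,220),(29,255,255)),(305,275,365,325),(195,260,265,315),(420,240,460,275)),("S",S,((17,200,180),(24,255,255)),(235,225,280,270),(260,170,310,210),(285,340,325,410))):
    for nm,col,r,z in(("blue",B,rb,66),("orange",O,ro,96),("tool",((27,150,200),(33,255,255)),ry,83)):
        try: print(n,nm,np.round(np.hstack([np.ravel(v) for v in rect(c,blob(c,*col,r),z)]),1))
        except Exception as e: print(n,nm,e)
for n,c in(("top",T),("side",S)):
    d=cv2.absdiff(c["pixels"],pickle.load(open(n+"0.pkl","rb"))["pixels"]).max(2)
    print(n,"diff bottle/glue/marker areas",[int((d[y0:y1,x0:x1]>60).sum()) for x0,y0,x1,y1 in([(305,188,335,222),(210,172,282,220),(345,175,420,205)] if n=="top" else [(362,242,392,295),(360,205,412,255),(390,305,402,340)])])
E
```

```text
time_s: 18.62
eef_pos: [556.4, -340.1, 51.7]
ee_rot: [-0.0, 0.797, 0.604, 0.0]
force: [0.5, 0.8, -0.1]
grip_width: 0.898
grip_force: 0.0
time_s: 19.88
eef_pos: [475.0, -117.7, 251.4]
ee_rot: [-0.0, 0.797, 0.604, -0.0]
force: [0.6, 0.6, 0.5]
grip_width: 0.898
grip_force: 0.0
time_s: 21.12
eef_pos: [274.2, 361.6, 251.3]
ee_rot: [-0.0, 0.796, 0.605, -0.0]
force: [0.4, -0.2, 0.4]
grip_width: 0.902
grip_force: 0.0
time_s: 21.62
eef_pos: [255.9, 439.3, 251.4]
ee_rot: [0.0, 0.797, 0.604, -0.001]
force: [0.1, -1.0, 0.1]
grip_width: 0.901
grip_force: 0.0
T blue [517.7  61.1  58.8  32.3  69.2]
T orange [ 484.5 -140.4   31.2   57.3   17.3]
T tool [ 556.3 -339.3   34.8   21.5   74.4]
S blue [519.8  60.6  58.9  32.2  69.6]
S orange [ 485.  -140.    33.    59.1   17.9]
S tool [ 556.7 -340.6   34.5   22.    74.5]
top diff bottle/glue/marker areas [0, 0, 0]
side diff bottle/glue/marker areas [0, 0, 0]
```

```bash
python3 -c "
from rig import ctrl
print(ctrl.finish_job())"
```

```text
the job is handed in; nothing more can be done
None
```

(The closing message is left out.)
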